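Swing the wax pan's handle back and finish the ingot stack

TASK

The handle of the saucepan on the right-hand ring sticks out over the beeswax ingots: holding the pan by its handle only, swing it round until the handle points straight back under the fume pipe, the pan still centred on its ring, and let go. Then gently lay the loose ingot, wide face still up, in the empty half of the stack's top layer, close beside and parallel to its neighbour. Do not disturb the stack, the other pans or the toy car.

Things in the scene. Friction and masses are not known exactly. Their poses are not given: they have to be found in the camera images.
- hob: Fixed steel double hotplate, 270 (x) by 440 (y), top 58 mm up; origin under its centre, on the bench. x points straight back (away from the robot), y left, z up. Black rings, tops at 68 mm, centred at y -110 (right, saucepan) and +110 mm (left, skillet). Carries a fume pipe, diameter 70 mm, along y, axis at x 155, z 335 mm, from y -190 to +360 mm, where a pipe post runs down to the bench.
- ring_right (a point): Centre of the top face of the right-hand ring (radius 80 mm), where the saucepan stands and must stay; axes as the hotplate's.
- pipe (a point): Point on the fume pipe's axis right behind the right-hand ring (hotplate x 155, y -110, z 335 mm). The swung-back handle lies below it: no room for a gripper straight down; leaning about 35 to 45 degrees, hand towards the robot and fingers pointing away from it, it passes.
- bowl: Bowl of the loose saucepan: plain steel, outer radius 66 mm at the base, 70 mm at the rim, 65 mm high, wall 3 mm, empty. Origin at the centre of its underside, z up, x towards its handle. The pan weighs about 0.6 kg and only friction holds it on the ring: it turns on the spot if its handle is led round a circle about this origin. Fingers must not touch it.
- handle_grip (a point): Grip point inside the saucepan's handle, 155 mm out from the bowl's axis, 68 mm above the pan's underside. The handle is a straight pale wooden bar 18 mm wide, 14 mm thick, from 85 to 200 mm out, rising outward by 13 degrees. Axes as the bowl's: x level, out along the handle. At the start it points to the hotplate's right (-y), within about 25 degrees.
- handle_tip (a point): Outer end of the saucepan's handle, 200 mm out from the bowl's axis, 78 mm above the pan's underside; axes as the bowl's.
- board: Fixed plywood board, 110 (x) by 96 (y) by 10 mm thick, right of the hotplate, under the stack; origin at the centre of its underside, z up.
- slot (a point): Where the centre (half-way up) of the loose ingot belongs: the empty half of the top layer, 16.5 mm from the board's middle towards the board's -y, 43 mm above the bench. Axes as the board's; the ingot's long side goes along x. Its neighbour top_a lies 33 mm away on the +y side.
- ingot_center (a point): Centre (half-way up) of the loose tapered beeswax ingot lying alone on the bench, 22 mm high, about 45 g; x along its long side, y across, z up. It lies wide face up: 64 by 32 mm at the top, 58 by 26 mm underneath. It is to be laid the same way up.
- ingot: The same loose ingot; origin at the centre of its underside.
- top_a_center (a point): Centre of the ingot already in the top layer (loose, same size, wide face down), x along its long side, parallel to the board's x. It narrows upward, so the loose ingot, which widens upward, fits flush beside it with about 4 mm between the faces.
- base_a_center (a point): Centre of a lower-layer ingot (loose, wide face down), lying along the board's y, at the board's -x side.
- base_b_center (a point): Centre of the other lower-layer ingot (loose, wide face up), lying along the board's y, at the board's +x side.
- skillet: Bystander: loose black skillet on the left-hand ring, rim radius 98 mm, 42 mm high, handle along its x to 230 mm out; origin at the centre of its underside.
- milkpan: Bystander: loose small white milk pan on the bench behind the hotplate, rim radius 52 mm, 60 mm high, white handle along its x to 150 mm out; origin at the centre of its underside.
- toy_car: Bystander: loose wooden toy car, 110 by 65 by 62 mm, on the bench left of the hotplate; origin on the bench under its middle.
- pan: The whole loose saucepan, bowl and handle; same origin and axes as its bowl.
Mind the look-alikes: they are no part of the job. Leave any black or white look-alike of the ingot alone.

How it is judged:
By the outcome, as a careful person would: the job done as asked, in the order asked, and still so for the second after the job is handed in, with the robot touching nothing.
It also fails if it takes over 58 s, if anything falls off the work surface, if the arm or the gripper's body presses on something with over 40 N, if the wrist force passes 120 N, or if a joint passes its speed limit or range.

ROBOT

A 6-joint arm with a two-finger parallel gripper is mounted at the origin on the work surface. World frame = base frame: x ahead of the robot, y to its left, z up, the work surface at z = 0. Lengths are in m, angles in rad, forces in N, time in s.
With the tool pointing down it reaches from about 0.25 to 0.775 m from the base axis. Payload 4 kg.
Tool frame: the origin (TCP) lies at the very end of the fingers, on their centre line; the grasp point (between the pads) lies 19 mm behind it; z points along the fingers, y is the direction in which the jaws open and shut (so a half turn about z gives the same grasp; the last joint's range is limited). The gripper opens to 85 mm and grips with 20 to 120 N. Pads are 22 mm wide; open, the fingers measure 114 mm over their backs; the gripper's body (76 mm by 85 mm) begins 54 mm behind the grasp point. The pads swing forward as they close: fully open they stand 13 mm farther back than shut.
Start: joints at [1.039, 0.087, 1.371, -0, 1.684, -0.103], TCP at [0.229, 0.5, 0.231] pointing down, gripper open.
Joint ranges: [-3.1, 3.1], [-0.76, 2.03], [0.27, 2.55], [-1.08, 4.22], [0.17, 2.65], [-2.57, 2.57]. Speed limits (rad/s): [2.79, 2.79, 3.14, 3.14, 3.14, 3.14].

INTERFACE

Orientations are given as a rotation vector (axis times angle).
In Python, from plant import * gives the robot as it stands.
- The arm moves only by the tool apply_moves, never from a script. Its argument "increments" is a list of rows, each a list of 3 entries, a list of its own where there are three numbers: the shift along the tool's x, y, z in m, then the turn, a rotation vector about the tool's x, y, z in rad, then the opening, from 0 (shut) to 1 (fully open). In form: [[[tx, ty, tz], [ax, ay, az], fingers], ...]. A call has 1 to 8 rows; each row is the pose to reach, as a shift and turn from the pose commanded when the call began, along the tool's axes at that moment; what a row does not reach only later rows make up. A row lasts 1/12 s, in which the tool goes at most 41.7 mm and 7.16 degrees, less where a joint would pass 70% of its speed; a pose out of reach is approached as far as the arm can. A call with a gripper value outside its range is refused whole. The fingers move at their own pace and stop on an object; "force" is the grip in N (left out, the last holds). Time passes only in rows, so rows that repeat a pose let the fingers close. It gives the time, the measured TCP pose, the force and the opening at its end, in the units of the state.
- state(): the state, without advancing time (a new reading comes with each control period).
- get_image(name): name is "scene" or "top"; returns a dict with "color" (480x640x3 uint8, blue, green, red), "depth" (480x640 float32, m along the optical axis (not along the pixel's ray), 0 where there is no reading), "intrinsics" (3x3 intrinsics, pixels), "dist" ([k1, k2, p1, p2, k3] as OpenCV has them; the pictures are not rectified), "origin" and "rotation" of the camera in the world. Camera axes: x right, y down, z forward; pixel columns grow to the right and rows downward; lengths in m; the calibration is good to about 2 mm. A picture is of the moment at which its call begins.
- finish_job(): hands the job in, once; it reports no verdict.
The state is a dict: "t": time; "joints": joint angles; "joint_velocities": joint speeds; "tau": joint torques, N m; "ee_pos": TCP position; "ee_rot": TCP orientation; "wrist_force": force on the tool from outside, world axes, zero at the start; "wrist_torque": the same for the moment, N m; "opening": opening from 0.0 (shut) to 1.0 (fully open).
Only numpy, scipy, OpenCV 4.12 (cv2) and the standard library are available. Lean on these libraries where they do the work, as an engineer would, in place of code of your own. Each camera call takes 0.05 s, during which the arm holds its last target. There are 200 camera calls.

## Working session

There is one attempt and no reset: what is moved stays moved. The work goes in short steps, Python scripts to look and compute and a tool call to move; the robot and the scene stay as the last step left them, time stands still between calls to the robot, and variables do not carry over. Pictures are saved under pics/ and viewed, about 8 in all and at most 12, crops included, and the job is handed in when it is done.

Besides the shell and the picture viewer there is one more tool, called after ">>>" as name(argument=value, ...), one argument or row to a line, values as JSON. apply_moves: Moves the arm, as the interface text tells. Its arguments: {"type":"object","properties":{"increments":{"type":"array"},"force":{"type":"number"}},"required":["increments"]}

```bash
mkdir -p pics; ls
cat > h.py <<'E'
import numpy as np, cv2
from plant import *
from scipy.spatial.transform import Rotation as R
def grab(n):
    d=get_image(n); return {k:(np.array(v) if k!='color' else v) for k,v in d.items()}
def cloud(d):
    h,w=d['depth'].shape
    u,v=np.meshgrid(np.arange(w,dtype=np.float64),np.arange(h,dtype=np.float64))
    p=cv2.undistortPoints(np.stack([u.ravel(),v.ravel()],1)[:,None],d['intrinsics'],d['dist'])[:,0]
    z=d['depth'].ravel()
    P=np.c_[p*z[:,None],z]@d['rotation'].T+d['origin']
    P[z==0]=np.nan
    return P.reshape(h,w,3)
def ray(d,uv,z):
    p=cv2.undistortPoints(np.array(uv,float).reshape(-1,1,2),d['intrinsics'],d['dist'])[:,0]
    r=np.c_[p,np.ones(len(p))]@d['rotation'].T
    return d['origin']+r*((z-d['origin'][2])/r[:,2])[:,None]
E
python3 - <<'E'
from h import *
import pickle
s=state();print({k:np.round(v,3) for k,v in s.items()})
for n in("scene","top"):
    d=grab(n);cv2.imwrite(f"pics/{n}0.png",d['color']);pickle.dump(d,open(n+"0.pkl","wb"));print(n,d['origin'],d['rotation'].round(3).tolist())
E
```

```text
pics
{'t': np.float64(0.0), 'joints': array([ 1.039,  0.088,  1.372,  0.   ,  1.684, -0.103]), 'joint_velocities': array([-0.001, -0.002, -0.   , -0.   , -0.001, -0.001]), 'tau': array([ 1.0000e-03, -3.5187e+01, -3.1327e+01, -0.0000e+00,  1.1000e-02,
        0.0000e+00]), 'ee_pos': array([0.228, 0.5  , 0.23 ]), 'ee_rot': array([-6.680e-01, -3.069e+00,  3.000e-03]), 'wrist_force': array([ 0.609,  0.57 , -0.724]), 'wrist_torque': array([ 0.038, -0.072,  0.008]), 'opening': np.float64(1.0)}
scene [ 1.2138358  -0.77421752  1.40248656] [-2.321, -0.832, 0.327]
top [ 0.28197108 -0.00426404  1.39216552] [-2.171, 2.013, -0.246]
```

View pics/scene0.png

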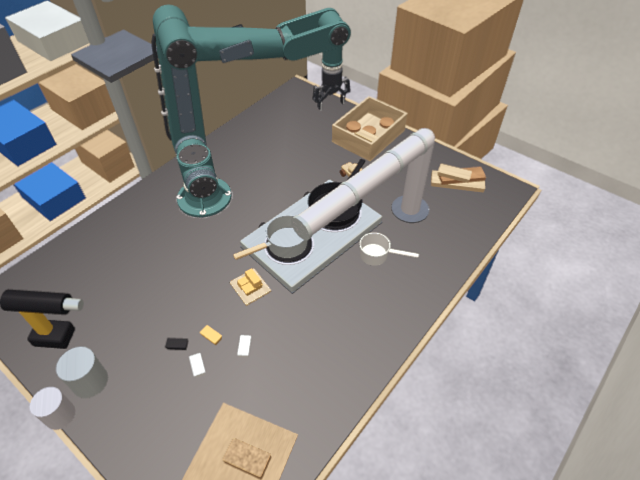

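View pics/top0.png

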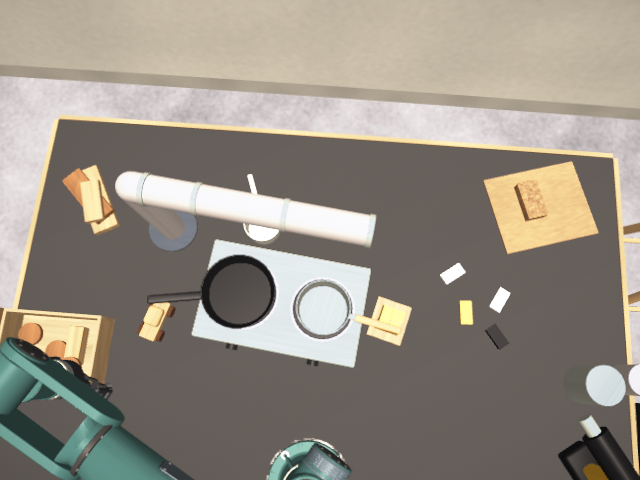

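The scene view shows the saucepan at (288,237), its handle tip at (237,255), the stack at (250,285) and a lone yellow ingot at (211,335). The top view shows the saucepan at (323,308), the handle to (357,319), the stack at (390,320) and the lone yellow ingot at (466,312).

Things that could be taken for the loose ingot, top-view pixels: black (497,336), white (453,273), white (500,299), and the stacked ingots (390,318). The yellow one at (466,312) matches the description.

```bash
sed -i "s/    d=get_image(n); return.*/    d=dict(get_image(n)); d['rotation']=R.from_rotvec(np.array(d['rotation'],float)).as_matrix(); d['origin']=np.array(d['origin']);d['intrinsics']=np.array(d['intrinsics'],float);d['dist']=np.array(d['dist'],float);return d/" h.py
cat > m.py <<'E'
from h import *
def rectof(d,P,m,z,lab):
    m=m.astype(np.uint8); cs,_=cv2.findContours(m,cv2.RETR_EXTERNAL,cv2.CHAIN_APPROX_NONE)
    for c in sorted(cs,key=cv2.contourArea)[::-1][:4]:
        if cv2.contourArea(c)<25: continue
        mk=np.zeros_like(m);cv2.drawContours(mk,[c],-1,1,-1);zz=np.nanmedian(P[mk>0][:,2])
        zr=zz if z is None else z
        w=ray(d,c[:,0],zr)[:,:2]
        r=cv2.minAreaRect((w*1000).astype(np.float32))
        px=c[:,0].mean(0).round()
        print(lab,'px',px,'zmed',round(zz,4),'rect mm',np.round(r[0],1),np.round(r[1],1),'ang',round(r[2],1))
E
python3 - <<'E'
from m import *
import pickle
for n in("top","scene"):
    d=grab(n);pickle.dump(d,open(n+"0.pkl","wb"));P=cloud(d)
    hsv=cv2.cvtColor(d['color'],cv2.COLOR_BGR2HSV)
    H,S,V=cv2.split(hsv);Z=P[...,2]
    for px in ([(466,312),(395,315),(323,308),(375,322),(350,280),(405,302),(340,220)] if n=="top" else [(211,335),(253,280),(288,240),(247,252),(254,296)]):
        print(n,px,hsv[px[1],px[0]],P[px[1],px[0]].round(4))
    near=(P[...,0]>0.2)&(P[...,0]<1)&(P[...,1]<0.05)&(P[...,1]>-.6)
    rectof(d,P,near&(S>120)&(H>18)&(H<30)&(V>150),None,n+' yellow')
    hob=(P[...,0]>.2)&(P[...,0]<.9)&(abs(Z-.058)<.005)&(abs(P[...,1])<.5)
    rectof(d,P,cv2.morphologyEx(hob.astype(np.uint8),cv2.MORPH_OPEN,np.ones((3,3))),.058,n+' hob')
a=cv2.imread('pics/top0.png')[240:370,280:520];a=cv2.resize(a,None,fx=3.2,fy=3.2,interpolation=cv2.INTER_CUBIC);cv2.imwrite('pics/crop.png',a)
E
```

```text
top (466, 312) [ 29  96 255] [ 0.4684 -0.3979  0.0276]
top (395, 315) [ 30  79 255] [ 0.4453 -0.2032  0.032 ]
top (323, 308) [ 97  10 240] [ 0.4442 -0.0062  0.0757]
top (375, 322) [ 25  64 254] [ 0.4108 -0.1379  0.1429]
top (350, 280) [ 93  10 237] [ 0.5265 -0.0734  0.0644]
top (405, 302) [ 13  29 104] [ 0.4876 -0.2345 -0.0006]
top (340, 220) [130   3 252] [ 0.5982 -0.0282  0.3712]
top hob px [291. 301.] zmed 0.0584 rect mm [457.6 103.5] [437.9 269.2] ang 83.3
top hob px [216. 256.] zmed 0.0583 rect mm [563.3 294.2] [33.  44.2] ang 83.4
scene (211, 335) [ 22 114 255] [ 0.478  -0.4008  0.0262]
scene (253, 280) [ 21 118 255] [ 0.4554 -0.1884  0.0611]
scene (288, 240) [103  19 217] [0.437  0.0038 0.0686]
scene (247, 252) [ 19  74 235] [ 0.4131 -0.1595  0.1451]
scene (254, 296) [ 18  54 242] [ 0.4728 -0.2094  0.0091]
scene yellow px [248. 282.] zmed 0.0324 rect mm [ 432.5 -196.6] [67.6 65.3] ang 5.8
scene hob px [331. 244.] zmed 0.0581 rect mm [541.  108.4] [397.9 111.7] ang 83.6
scene hob px [284. 271.] zmed 0.058 rect mm [511.7 -93.6] [60.1 97.7] ang 82.1
scene hob px [258. 235.] zmed 0.0582 rect mm [335.1 -38. ] [105.2  48. ] ang 85.3
scene hob px [264. 257.] zmed 0.0571 rect mm [418.2 -93.8] [37.9 69.3] ang 83.4
```

View pics/crop.png

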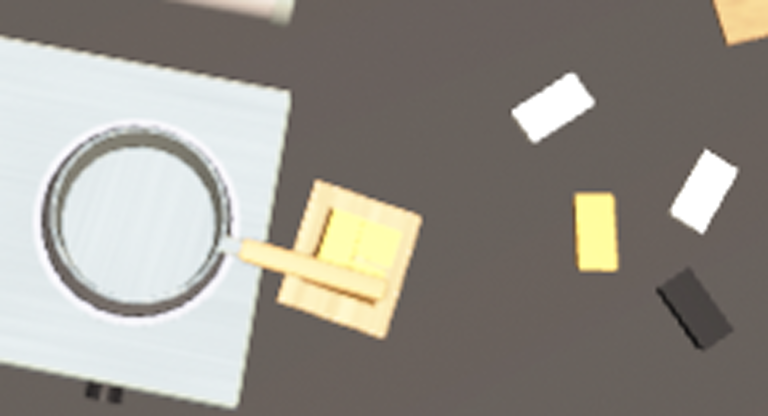

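The crop shows the yellow ingot on its own at crop (596,232), with two white look-alikes, one black one, and the saucepan handle over the stack's near part. Next I measure the pan, handle, ingot and board precisely.

Run:
```python
from m import *
import pickle
for n in("top","scene"):
    d=pickle.load(open(n+"0.pkl","rb"));P=cloud(d)
    H,S,V=cv2.split(cv2.cvtColor(d['color'],cv2.COLOR_BGR2HSV));X,Y,Z=P[...,0],P[...,1],P[...,2]
    # loose ingot
    m=(abs(X-.475)<.06)&(abs(Y+.40)<.05)&(S>60)&(V>150)&(H>15)&(H<35)
    rectof(d,P,m,.022,n+' ingot')
    # board
    m=(abs(X-.44)<.1)&(abs(Y+.19)<.1)&(Z<.1)&(V>150)&(S>25)&(H<40)
    rectof(d,P,m&(Z<.016),.010,n+' board-only'); rectof(d,P,m,.010,n+' board+stack')
    rectof(d,P,m&(S>70)&(Z>.02),.032,n+' stack')
    m2=m&(Z>.045);rectof(d,P,m2,.054,n+' top_a')
    # rim
    r=np.hypot(X-.4447,Y+.0057); q=(r<.085)&(abs(Z-.133)<.006)
    c=P[q][:,:2]
    from scipy.optimize import least_squares
    f=least_squares(lambda p:np.hypot(c[:,0]-p[0],c[:,1]-p[1])-p[2],[.4447,-.0057,.07],loss='soft_l1',f_scale=.002)
    print(n,'rim',f.x.round(4),len(c))
    q=(Z>.125)&(Z<.165)&(r>.09)&(r<.21)&(Y<-.05)
    h=P[q];ctr=h[:,:2].mean(0);u=np.linalg.svd(h[:,:2]-ctr)[2][0] if len(h)<5000 else 0
    u=-u if u[1]>0 else u
    t=(h[:,:2]-f.x[:2])@u
    print(n,'handle n',len(h),'yaw',np.degrees(np.arctan2(u[1],u[0])).round(2),'mean',h.mean(0).round(4),'t',t.min().round(3),t.max().round(3),'yaw from ctr',np.degrees(np.arctan2(*(ctr-f.x[:2])[::-1])).round(2))
    g=np.polyfit(t,h[:,2],1);print('slope',np.degrees(np.arctan(g[0])).round(1),'z@155',np.polyval(g,.155).round(4))
```

```text
top ingot px [466. 312.] zmed 0.0222 rect mm [ 469.4 -399.2] [66.3 35.4] ang 3.6
top board-only px [390. 320.] zmed 0.0105 rect mm [ 432.  -189.9] [100.  113.2] ang 74.6
top board+stack px [389. 322.] zmed 0.0125 rect mm [ 432.  -189.9] [100.  113.2] ang 74.6
top stack px [391. 316.] zmed 0.0401 rect mm [ 442.9 -191.5] [64.2 44.6] ang 74.4
top top_a px [385. 314.] zmed 0.0546 rect mm [ 444.5 -173.9] [27.8 44. ] ang 74.4
top rim [ 0.442  -0.0069  0.0678] 230
top handle n 333 yaw -103.64 mean [ 0.4074 -0.1466  0.1407] t 0.088 0.198 yaw from ctr -103.92
slope 12.4 z@155 0.1431
scene ingot px [210. 334.] zmed 0.0218 rect mm [ 471.8 -398. ] [66.5 36.6] ang 2.6
scene board-only px [250. 285.] zmed 0.0091 rect mm [ 431.9 -188.6] [101.  121.2] ang 74.9
scene board+stack px [250. 286.] zmed 0.014 rect mm [ 431.9 -188.6] [101.  121.2] ang 74.9
scene stack px [249. 282.] zmed 0.0368 rect mm [ 429.8 -188.2] [71.3 80.4] ang 75.5
scene top_a px [253. 277.] zmed 0.0534 rect mm [ 440.4 -177. ] [31.4 64.8] ang 75.5
scene rim [ 0.4439 -0.0058  0.0681] 124
scene handle n 185 yaw -102.87 mean [ 0.4108 -0.1514  0.1399] t 0.091 0.2 yaw from ctr -102.82
slope 11.7 z@155 0.1411
```

```bash
cat > k.py <<'E'
from h import *
C=np.array([.4440,-.0062]); ZG=.136
def tool(yaw,lean):
    "handle yaw deg, lean deg: fingers point outward along yaw"
    a,l=np.radians([yaw,lean]);h=np.array([np.cos(a),np.sin(a),0]);z=np.sin(l)*h-np.cos(l)*np.array([0,0,1])
    y=np.array([-h[1],h[0],0]);return np.c_[np.cross(y,z),y,z]
def gpos(yaw,lean,back=0,out=.155,c=C):
    a=np.radians(yaw);M=tool(yaw,lean);return np.array([c[0]+out*np.cos(a),c[1]+out*np.sin(a),ZG])+M[:,2]*(.019-back),M
def inc(p,M,p0=None,M0=None):
    s=state()
    if p0 is None:p0,M0=np.array(s['ee_pos']),R.from_rotvec(s['ee_rot']).as_matrix()
    return (M0.T@(np.array(p)-p0)).round(4).tolist(),R.from_matrix(M0.T@M).as_rotvec().round(4).tolist()
def st():
    s=state();M=R.from_rotvec(s['ee_rot']).as_matrix()
    print('t',round(s['t'],2),'p',np.round(s['ee_pos'],4),'z',M[:,2].round(3),'y',M[:,1].round(3),'j',np.round(s['joints'],2),'F',np.round(s['wrist_force'],1),'T',np.round(s['wrist_torque'],2),'op',round(s['opening'],3))
E
python3 - <<'E'
from k import *
st();p,M=gpos(-103.3,40,.10);print(p,inc(p,M)); print(gpos(-103.3,40))
# via: halfway
E
```

```text
t 0.2 p [0.2285 0.4999 0.2306] z [-0.001 -0.001 -1.   ] y [ 0.416  0.909 -0.001] j [ 1.04  0.09  1.37  0.    1.68 -0.1 ] F [-0.6 -0.4 -0.4] T [ 0.03 -0.01 -0.09] op 0.998
[ 0.42032001 -0.10637339  0.1980496 ] ([-0.4265, -0.4716, 0.0331], [0.4771, -0.5822, 1.3146])
(array([ 0.4055327 , -0.16892812,  0.12144516]), array([[ 0.17622832,  0.97317887, -0.14787312],
       [ 0.74549827, -0.23004974, -0.62554732],
       [-0.64278761,  0.        , -0.76604444]]))
```

>>> apply_moves(
  increments=[
    [[0,0,-0.04],[0,0,0],1],
    [[-0.4265,-0.4716,-0.04],[0.4771,-0.5822,1.3146],1],
    [[-0.4265,-0.4716,-0.04],[0.4771,-0.5822,1.3146],1],
    [[-0.4265,-0.4716,-0.04],[0.4771,-0.5822,1.3146],1],
    [[-0.4265,-0.4716,-0.04],[0.4771,-0.5822,1.3146],1],
    [[-0.4265,-0.4716,-0.04],[0.4771,-0.5822,1.3146],1],
    [[-0.4265,-0.4716,-0.04],[0.4771,-0.5822,1.3146],1],
    [[-0.4265,-0.4716,-0.04],[0.4771,-0.5822,1.3146],1],
  ],
)

```text
t: 0.87
ee_pos: [0.3167, 0.2204, 0.2716]
ee_rot: [1.607, 2.338, -0.481]
wrist_force: [1.7, 0.5, 0.0]
opening: 1.003
```

Run:
```python
from k import *
st();p,M=gpos(-103.3,40,.10);print(inc(p+[0,0,.06],M))
```

```text
t 0.87 p [0.3167 0.2204 0.2716] z [ 0.029 -0.413 -0.91 ] y [ 0.936  0.332 -0.121] j [ 0.74 -0.1   1.53 -0.36  1.96  0.28] F [1.7 0.5 0. ] T [0.23 0.   0.02] op 1.003
([-0.3084, -0.0099, 0.1501], [0.2014, -0.2454, 0.5502])
```

>>> apply_moves(
  increments=[
    [[-0.31,-0.01,0.15],[0.2014,-0.2454,0.5502],1],
    [[-0.31,-0.01,0.15],[0.2014,-0.2454,0.5502],1],
    [[-0.31,-0.01,0.15],[0.2014,-0.2454,0.5502],1],
    [[-0.31,-0.01,0.15],[0.2014,-0.2454,0.5502],1],
    [[-0.31,-0.01,0.15],[0.2014,-0.2454,0.5502],1],
    [[-0.31,-0.01,0.15],[0.2014,-0.2454,0.5502],1],
    [[-0.31,-0.01,0.15],[0.2014,-0.2454,0.5502],1],
    [[-0.31,-0.01,0.15],[0.2014,-0.2454,0.5502],1],
  ],
)

```text
t: 1.53
ee_pos: [0.419, -0.0968, 0.2575]
ee_rot: [2.043, 1.627, -0.745]
wrist_force: [1.2, 0.6, -0.4]
opening: 1.001
```

Run:
```python
from k import *
st();p,M=gpos(-103.3,40,.10);print(inc(p,M))
```

```text
t 1.53 p [ 0.419  -0.0968  0.2575] z [-0.147 -0.625 -0.767] y [ 0.974 -0.225 -0.003] j [ 0.1  -0.06  1.62 -0.67  1.79  0.25] F [ 1.2  0.6 -0.4] T [ 0.33 -0.12  0.02] op 1.001
([0.0312, 0.0037, 0.0514], [0.0005, -0.0014, 0.0058])
```

>>> apply_moves(
  increments=[
    [[0.0312,0.0037,0.0514],[0.0,-0.0014,0.0058],1],
    [[0.0312,0.0037,0.0514],[0.0,-0.0014,0.0058],1],
    [[0.0312,0.0037,0.0514],[0.0,-0.0014,0.0058],0.7],
    [[0.0312,0.0037,0.08],[0.0,-0.0014,0.0058],0.6],
    [[0.0312,0.0037,0.1],[0.0,-0.0014,0.0058],0.6],
    [[0.0312,0.0037,0.12],[0.0,-0.0014,0.0058],0.6],
    [[0.0312,0.0037,0.12],[0.0,-0.0014,0.0058],0.6],
    [[0.0312,0.0037,0.12],[0.0,-0.0014,0.0058],0.6],
  ],
)

```text
t: 2.2
ee_pos: [0.4101, -0.1472, 0.1467]
ee_rot: [2.047, 1.618, -0.744]
wrist_force: [0.5, 0.4, 0.6]
opening: 0.599
```

Run:
```python
from k import *
st();p,M=gpos(-103.3,40,0);print(inc(p,M))
d=grab('scene');cv2.imwrite('pics/s1.png',cv2.resize(d['color'][180:330,170:370],None,fx=4,fy=4))
```

```text
t 2.2 p [ 0.4101 -0.1472  0.1467] z [-0.147 -0.626 -0.766] y [ 0.973 -0.23   0.001] j [-0.   -0.02  1.81 -0.68  1.55  0.32] F [0.5 0.4 0.6] T [ 0.29 -0.08  0.02] op 0.599
([-0.0007, 0.0005, 0.0336], [0.0008, 0.0002, -0.0012])
```

View pics/s1.png

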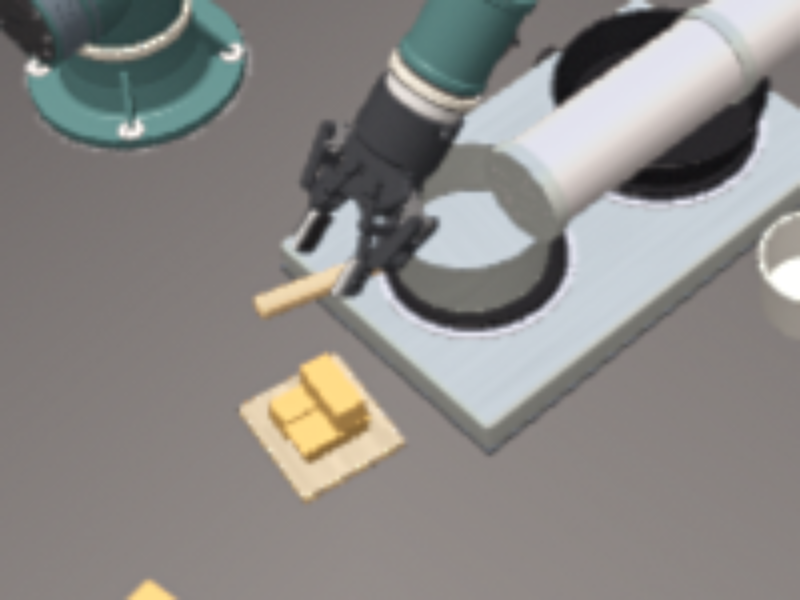

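The crop shows the open fingers straddling the handle near crop (320,280), and the stack untouched at (320,400). Now the grasp.

>>> apply_moves(
  increments=[
    [[0,0,0.017],[0,0,0],0.6],
    [[-0.0005,0.0005,0.0335],[0,0,0],0.6],
    [[-0.0005,0.0005,0.0335],[0,0,0],0.35],
    [[-0.0005,0.0005,0.0335],[0,0,0],0.2],
    [[-0.0005,0.0005,0.0335],[0,0,0],0.1],
    [[-0.0005,0.0005,0.0335],[0,0,0],0.1],
    [[-0.0005,0.0005,0.0335],[0,0,0],0.1],
    [[-0.0005,0.0005,0.0335],[0,0,0],0.1],
  ],
  force=40,
)

```text
t: 2.92
ee_pos: [0.4063, -0.1685, 0.1218]
ee_rot: [2.046, 1.618, -0.742]
wrist_force: [-1.6, 1.7, 3.3]
opening: 0.203
```

Run:
```python
from k import *
st()
p0,M0=gpos(-103.3,40)
for y in (-97.3,-91.3,-85.3,-79.3,-73.3,-67.3,-61.3,-55.3): print(inc(*gpos(y,40),p0,M0))
```

```text
t 2.92 p [ 0.4063 -0.1685  0.1218] z [-0.145 -0.626 -0.766] y [ 0.973 -0.23   0.003] j [-0.05 -0.01  1.85 -0.69  1.48  0.32] F [-1.6  1.7  3.3] T [ 0.35  0.2  -0.02] op 0.203
([0.0007, 0.0175, -0.0006], [-0.0673, 0.0, -0.0802])
([0.0028, 0.0348, -0.0023], [-0.1346, 0.0, -0.1604])
([0.0063, 0.0517, -0.0053], [-0.2019, 0.0, -0.2407])
([0.0111, 0.068, -0.0093], [-0.2693, -0.0, -0.3209])
([0.0172, 0.0836, -0.0144], [-0.3366, 0.0, -0.4011])
([0.0245, 0.0983, -0.0205], [-0.4039, 0.0, -0.4813])
([0.0329, 0.1119, -0.0276], [-0.4712, 0.0, -0.5615])
([0.0424, 0.1243, -0.0356], [-0.5385, 0.0, -0.6418])
```

Run:
```python
from k import *
p0,M0=gpos(-103.3,40)
for i in range(1,9):
    a,b=inc(*gpos(-103.3+4.025*i,40),p0,M0);print([a,b,.1],end=', ')
```

```text
[[0.0003, 0.0117, -0.0003], [-0.0452, 0.0, -0.0538], 0.1], [[0.0013, 0.0234, -0.0011], [-0.0903, 0.0, -0.1076], 0.1], [[0.0028, 0.035, -0.0024], [-0.1355, 0.0, -0.1614], 0.1], [[0.005, 0.0464, -0.0042], [-0.1806, 0.0, -0.2153], 0.1], [[0.0078, 0.0575, -0.0066], [-0.2258, 0.0, -0.2691], 0.1], [[0.0112, 0.0684, -0.0094], [-0.2709, 0.0, -0.3229], 0.1], [[0.0152, 0.079, -0.0127], [-0.3161, -0.0, -0.3767], 0.1], [[0.0197, 0.0891, -0.0165], [-0.3612, -0.0, -0.4305], 0.1],
```

>>> apply_moves(
  increments=[
    [[0.0003,0.0117,-0.0003],[-0.0452,0.0,-0.0538],0.1],
    [[0.0013,0.0234,-0.0011],[-0.0903,0.0,-0.1076],0.1],
    [[0.0028,0.035,-0.0024],[-0.1355,0.0,-0.1614],0.1],
    [[0.005,0.0464,-0.0042],[-0.1806,0.0,-0.2153],0.1],
    [[0.0078,0.0575,-0.0066],[-0.2258,0.0,-0.2691],0.1],
    [[0.0112,0.0684,-0.0094],[-0.2709,0.0,-0.3229],0.1],
    [[0.0152,0.079,-0.0127],[-0.3161,0.0,-0.3767],0.1],
    [[0.0197,0.0891,-0.0165],[-0.3612,0.0,-0.4305],0.1],
  ],
)

```text
t: 3.58
ee_pos: [0.4987, -0.1654, 0.1224]
ee_rot: [1.461, 2.05, -0.535]
wrist_force: [-1.8, -3.5, 2.4]
opening: 0.202
```

Run:
```python
from k import *
st();print(inc(*gpos(-71.1,40)))
```

```text
t 3.58 p [ 0.4987 -0.1654  0.1224] z [ 0.211 -0.611 -0.763] y [0.945 0.326 0.   ] j [-0.06 -0.06  1.9  -0.73  1.12 -0.12] F [-1.8 -3.5  2.4] T [-0.18  0.34 -0.06] op 0.202
([0.0015, -0.0001, -0.0], [0.0018, 0.0043, 0.0018])
```

>>> apply_moves(
  increments=[
    [[0.0003,0.0117,-0.0003],[-0.0452,0.0,-0.0538],0.1],
    [[0.0013,0.0234,-0.0011],[-0.0903,0.0,-0.1076],0.1],
    [[0.0028,0.035,-0.0024],[-0.1355,0.0,-0.1614],0.1],
    [[0.005,0.0464,-0.0042],[-0.1806,0.0,-0.2153],0.1],
    [[0.0078,0.0575,-0.0066],[-0.2258,0.0,-0.2691],0.1],
    [[0.0112,0.0684,-0.0094],[-0.2709,0.0,-0.3229],0.1],
    [[0.0152,0.079,-0.0127],[-0.3161,0.0,-0.3767],0.1],
    [[0.0197,0.0891,-0.0165],[-0.3612,0.0,-0.4305],0.1],
  ],
)

```text
t: 4.25
ee_pos: [0.5753, -0.1114, 0.1224]
ee_rot: [0.817, 2.323, -0.298]
wrist_force: [-1.1, -1.5, 0.8]
opening: 0.201
```

Run:
```python
from k import *
st();print(inc(*gpos(-38.9,40)))
```

```text
t 4.25 p [ 0.5753 -0.1114  0.1224] z [ 0.504 -0.404 -0.763] y [0.626 0.78  0.001] j [-0.09 -0.11  1.94 -0.54  0.77 -0.69] F [-1.1 -1.5  0.8] T [ 0.09  0.34 -0.07] op 0.201
([0.0014, -0.0006, 0.0001], [0.0025, 0.0041, 0.0019])
```

>>> apply_moves(
  increments=[
    [[0.0003,0.0117,-0.0003],[-0.0452,0.0,-0.0538],0.1],
    [[0.0013,0.0234,-0.0011],[-0.0903,0.0,-0.1076],0.1],
    [[0.0028,0.035,-0.0024],[-0.1355,0.0,-0.1614],0.1],
    [[0.005,0.0464,-0.0042],[-0.1806,0.0,-0.2153],0.1],
    [[0.0078,0.0575,-0.0066],[-0.2258,0.0,-0.2691],0.1],
    [[0.0112,0.0684,-0.0094],[-0.2709,0.0,-0.3229],0.1],
    [[0.0152,0.079,-0.0127],[-0.3161,0.0,-0.3767],0.1],
    [[0.0197,0.0891,-0.0165],[-0.3612,0.0,-0.4305],0.1],
  ],
)

```text
t: 4.92
ee_pos: [0.6112, -0.0255, 0.1224]
ee_rot: [0.139, 2.436, -0.052]
wrist_force: [0.1, 0.1, 0.3]
opening: 0.207
```

>>> apply_moves(
  increments=[
    [[0,0,0],[0,0,0],0.1],
    [[0,0,0],[0,0,0],0.1],
    [[0,0,0],[0,0,0],0.1],
  ],
)

```text
t: 5.17
ee_pos: [0.6111, -0.026, 0.1224]
ee_rot: [0.145, 2.436, -0.053]
wrist_force: [0.3, -0.5, 3.4]
opening: 0.202
```

```bash
cat > pan.py <<'E'
from k import *
from scipy.optimize import least_squares
def pan(names=("top","scene")):
  for n in names:
    d=grab(n);P=cloud(d);X,Y,Z=P[...,0],P[...,1],P[...,2]
    r=np.hypot(X-.4445,Y+.006); q=(r<.09)&(r>.06)&(abs(Z-.133)<.006);c=P[q][:,:2]
    f=least_squares(lambda p:np.hypot(c[:,0]-p[0],c[:,1]-p[1])-.068,[.4445,-.006],loss='soft_l1',f_scale=.002)
    H,S,V=cv2.split(cv2.cvtColor(d['color'],cv2.COLOR_BGR2HSV))
    print(n,'rim',f.x.round(4),len(c))
    q=(Z>.12)&(Z<.165)&(r>.09)&(r<.21)&(S>40)&(H<35)&(V>90)
    h=P[q]
    if len(h)<10: print('handle few',len(h));continue
    ctr=h[:,:2].mean(0);u=np.linalg.svd(h[:,:2]-ctr)[2][0]; u*=np.sign(u@(ctr-f.x))
    print('  handle n',len(h),'yaw',np.degrees(np.arctan2(u[1],u[0])).round(2),'mean',h.mean(0).round(4),'yaw from ctr',np.degrees(np.arctan2(*(ctr-f.x)[::-1])).round(2),'from ring',np.degrees(np.arctan2(*(ctr-[.4445,-.006])[::-1])).round(2))
  return d
E
python3 - <<'E'
from pan import *
st();print(inc(*gpos(-6.7,40)));d=pan()
cv2.imwrite('pics/s2.png',cv2.resize(d['color'][150:330,170:410],None,fx=3.3,fy=3.3))
E
```

```text
t 5.17 p [ 0.6111 -0.026   0.1224] z [ 0.642 -0.077 -0.763] y [ 0.118  0.993 -0.   ] j [-0.14 -0.13  1.96  0.03  0.6  -1.61] F [ 0.3 -0.5  3.4] T [ 0.12  0.04 -0.1 ] op 0.202
([0.0014, 0.0002, 0.0001], [-0.0013, 0.0043, -0.0012])
top rim [ 0.4459 -0.0086] 48
  handle n 94 yaw -5.4 mean [ 0.5981 -0.0246  0.1435] yaw from ctr -6.03 from ring -6.91
scene rim [ 0.4479 -0.0081] 91
  handle n 104 yaw -5.99 mean [ 0.6135 -0.0269  0.1444] yaw from ctr -6.48 from ring -7.07
```

View pics/s2.png

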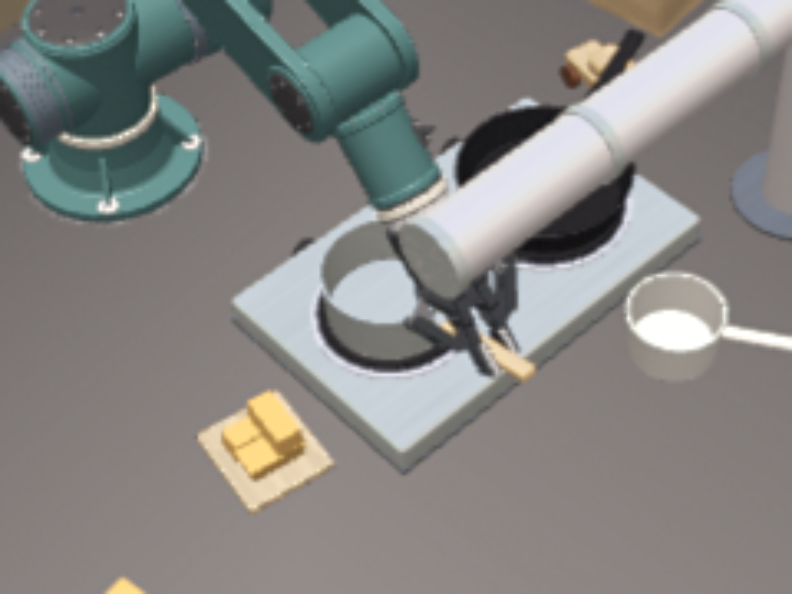

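The crop shows the handle pointing straight back under the pipe, at crop (510,360), with the pan on its ring and the stack untouched. Next: release, back out along the tool axis, and check.

>>> apply_moves(
  increments=[
    [[0,0,0],[0,0,0],0.3],
    [[0,0,0],[0,0,0],0.4],
    [[0,0,0],[0,0,0],0.5],
    [[0,0,0],[0,0,0],0.5],
    [[0,0,-0.02],[0,0,0],0.5],
    [[0,0,-0.05],[0,0,0],0.5],
    [[0,0,-0.08],[0,0,0],0.5],
    [[0,0,-0.12],[0,0,0],0.5],
  ],
)

```text
t: 5.93
ee_pos: [0.5316, -0.0166, 0.2102]
ee_rot: [0.144, 2.445, -0.052]
wrist_force: [0.7, 0.3, 0.4]
opening: 0.505
```

>>> apply_moves(
  increments=[
    [[0,0,-0.04],[0,0,0],0.5],
    [[0,0,-0.08],[0,0,0],0.5],
    [[0,0,-0.12],[0,0,0],0.5],
    [[0,0,-0.14],[0,0,0],0.5],
    [[0,0,-0.14],[0,0,0],1],
  ],
)

```text
t: 6.35
ee_pos: [0.4435, -0.006, 0.3273]
ee_rot: [0.142, 2.426, -0.054]
wrist_force: [-0.0, -0.2, 1.0]
opening: 0.621
```

Run:
```python
from pan import *
st();d=pan()
```

```text
t 6.35 p [ 0.4435 -0.006   0.3273] z [ 0.649 -0.077 -0.757] y [ 0.117  0.993 -0.001] j [-0.16 -0.67  1.91  0.03  1.19 -1.62] F [-0.  -0.2  1. ] T [ 0.06  0.28 -0.05] op 0.621
top rim [ 0.446  -0.0088] 138
  handle n 214 yaw -6.83 mean [ 0.574  -0.0228  0.1373] yaw from ctr -6.24 from ring -7.4
scene rim [ 0.4474 -0.0074] 131
  handle n 175 yaw -6.21 mean [ 0.5934 -0.026   0.1397] yaw from ctr -7.26 from ring -7.65
```

Pan set down: handle at −6.2 to −6.8° against the target of −6.7°. Now for the ingot: I'll grip it across its long side, so the fingers stay clear of its neighbour.

Run:
```python
from k import *
print(inc([.4706,-.3986,.16],tool(-86.9,0)))
```

```text
([0.0479, -0.3866, 0.1695], [0.4889, 0.5812, 1.3377])
```

>>> apply_moves(
  increments=[
    [[0.048,-0.3866,0.1695],[0.4889,0.5812,1.3377],1],
    [[0.048,-0.3866,0.1695],[0.4889,0.5812,1.3377],1],
    [[0.048,-0.3866,0.1695],[0.4889,0.5812,1.3377],1],
    [[0.048,-0.3866,0.1695],[0.4889,0.5812,1.3377],1],
    [[0.048,-0.3866,0.1695],[0.4889,0.5812,1.3377],1],
    [[0.048,-0.3866,0.1695],[0.4889,0.5812,1.3377],1],
    [[0.048,-0.3866,0.1695],[0.4889,0.5812,1.3377],1],
    [[0.048,-0.3866,0.1695],[0.4889,0.5812,1.3377],1],
  ],
)

```text
t: 7.12
ee_pos: [0.4639, -0.3153, 0.1891]
ee_rot: [1.45, 2.498, -0.021]
wrist_force: [1.0, 0.5, 1.1]
opening: 1.003
```

Run:
```python
from k import *
st();print(inc([.4706,-.3986,.16],tool(-86.9,0)))
```

```text
t 7.12 p [ 0.4639 -0.3153  0.1891] z [ 0.209 -0.138 -0.968] y [0.856 0.504 0.113] j [-0.72 -0.05  1.62  0.03  1.33 -1.24] F [1.  0.5 1.1] T [0.08 0.09 0.01] op 1.003
([-0.0677, -0.0395, 0.0411], [0.1648, 0.1954, 0.4624])
```

>>> apply_moves(
  increments=[
    [[-0.0677,-0.0395,0.0411],[0.1648,0.1954,0.4624],1],
    [[-0.0677,-0.0395,0.0411],[0.1648,0.1954,0.4624],1],
    [[-0.0677,-0.0395,0.0411],[0.1648,0.1954,0.4624],1],
    [[-0.0677,-0.0395,0.0411],[0.1648,0.1954,0.4624],1],
    [[-0.0677,-0.0395,0.0411],[0.1648,0.1954,0.4624],1],
    [[-0.0677,-0.0395,0.0411],[0.1648,0.1954,0.4624],1],
    [[-0.0677,-0.0395,0.0411],[0.1648,0.1954,0.4624],1],
  ],
)

```text
t: 7.7
ee_pos: [0.4719, -0.3968, 0.1632]
ee_rot: [2.147, 2.285, 0.0]
wrist_force: [0.3, 1.1, 0.2]
opening: 1.0
```

Run:
```python
from pan import *
from m import rectof
st();pan()
for n in("top","scene"):
    d=grab(n);P=cloud(d)
    H,S,V=cv2.split(cv2.cvtColor(d['color'],cv2.COLOR_BGR2HSV));X,Y,Z=P[...,0],P[...,1],P[...,2]
    m=(abs(X-.475)<.06)&(abs(Y+.40)<.05)&(S>60)&(V>150)&(H>15)&(H<35)
    rectof(d,P,m,.022,n+' ingot')
    m=(abs(X-.44)<.1)&(abs(Y+.19)<.1)&(Z<.1)&(V>150)&(S>25)&(H<40)
    rectof(d,P,m,.010,n+' board+stack')
    rectof(d,P,m&(abs(Z-.054)<.006),.054,n+' top_a')
    rectof(d,P,m&(S>45)&(Z>.02),.032,n+' stack')
    ring=(abs(Z-.068)<.005)&(np.hypot(X-.4445,Y+.006)<.09)&(V<110)
    rr=np.hypot(P[ring][:,0]-.4445,P[ring][:,1]+.006);print(ring.sum())
    if n=='scene':cv2.imwrite('pics/s3.png',cv2.resize(d['color'][180:360,140:380],None,fx=3.3,fy=3.3))
print(inc([.4706,-.3986,.16],tool(-86.9,0)))
```

```text
t 7.7 p [ 0.4719 -0.3968  0.1632] z [ 0.004 -0.004 -1.   ] y [0.998 0.063 0.004] j [-0.79  0.25  1.32  0.    1.57 -0.85] F [0.3 1.1 0.2] T [-0.02 -0.    0.  ] op 1.0
top rim [ 0.4461 -0.0087] 243
  handle n 218 yaw -6.91 mean [ 0.5736 -0.0228  0.137 ] yaw from ctr -6.31 from ring -7.4
scene rim [ 0.4475 -0.0078] 120
  handle n 174 yaw -6.37 mean [ 0.5931 -0.026   0.1397] yaw from ctr -7.1 from ring -7.65
top board+stack px [389. 320.] zmed 0.0129 rect mm [ 431.9 -190.2] [ 99.1 113.1] ang 74.7
top top_a px [385. 316.] zmed 0.0543 rect mm [ 436.7 -171.7] [27.8 60.1] ang 74.4
top stack px [390. 319.] zmed 0.0379 rect mm [ 432.5 -188.5] [64.2 66.6] ang 74.4
110
scene ingot px [210. 334.] zmed 0.0216 rect mm [ 471.8 -398. ] [66.5 36.6] ang 2.6
scene board+stack px [250. 286.] zmed 0.0141 rect mm [ 431.9 -188.6] [101.  121.2] ang 74.9
scene top_a px [253. 277.] zmed 0.0535 rect mm [ 439.5 -175.7] [29.4 63.3] ang 75.5
scene stack px [249. 281.] zmed 0.0362 rect mm [ 429.5 -187. ] [69.1 80.8] ang 74.5
188
([-0.0018, -0.0016, 0.0059], [0.0067, 0.0073, 0.0074])
```

View pics/s3.png

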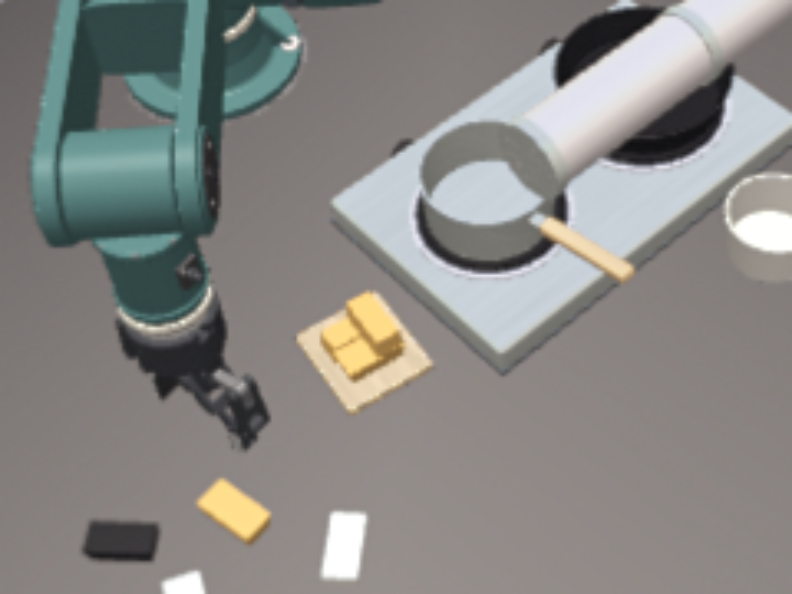

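The crop shows the pan with its handle straight back and the stack fully visible at (360,335). The yellow ingot is at (233,510) below the gripper, with the black and white look-alikes clear of it. Now I descend.

>>> apply_moves(
  increments=[
    [[-0.002,-0.0015,0.04],[0.0067,0.0073,0.0074],1],
    [[-0.002,-0.0015,0.08],[0.0067,0.0073,0.0074],1],
    [[-0.002,-0.0015,0.11],[0.0067,0.0073,0.0074],1],
    [[-0.002,-0.0015,0.12],[0.0067,0.0073,0.0074],1],
    [[-0.002,-0.0015,0.12],[0.0067,0.0073,0.0074],1],
    [[-0.002,-0.0015,0.12],[0.0067,0.0073,0.0074],1],
  ],
  force=20,
)

```text
t: 8.4
ee_pos: [0.472, -0.4004, 0.0466]
ee_rot: [2.161, 2.279, 0.0]
wrist_force: [-0.0, -0.4, 0.3]
opening: 0.997
```

Run:
```python
from k import *
st();print(inc([.4706,-.3986,.003],tool(-86.9,0)))
d=grab('scene');P=cloud(d);X,Y,Z=P[...,0],P[...,1],P[...,2]
s=state()
V=cv2.cvtColor(d['color'],cv2.COLOR_BGR2HSV)[...,2]
for sg in(1,-1):
    q=(abs(X-s['ee_pos'][0]-sg*.048)<.02)&(abs(Y-s['ee_pos'][1])<.025)&(Z>.012+.01)&(Z<.12)
    print(sg,q.sum(),np.sort(Z[q])[:12].round(3))
```

```text
t 8.4 p [ 0.472  -0.4004  0.0466] z [ 0. -0. -1.] y [0.999 0.053 0.   ] j [-0.8   0.34  1.45  0.    1.36 -0.85] F [-0.  -0.4  0.3] T [-0.03 -0.07  0.01] op 0.997
([0.0019, -0.0013, 0.0436], [0.0003, 0.0003, -0.001])
1 56 [0.023 0.025 0.027 0.063 0.065 0.066 0.067 0.068 0.069 0.072 0.073 0.074]
-1 35 [0.022 0.023 0.023 0.023 0.023 0.023 0.024 0.024 0.025 0.026 0.06  0.063]
```

>>> apply_moves(
  increments=[
    [[0.002,-0.0013,0.03],[0,0,0],1],
    [[0.002,-0.0013,0.046],[0,0,0],1],
    [[0.002,-0.0013,0.046],[0,0,0],1],
    [[0.002,-0.0013,0.046],[0,0,0],0.8],
    [[0.002,-0.0013,0.046],[0,0,0],0.65],
    [[0.002,-0.0013,0.046],[0,0,0],0.65],
    [[0.002,-0.0013,0.046],[0,0,0],0.65],
    [[0.002,-0.0013,0.046],[0,0,0],0.65],
  ],
  force=20,
)

```text
t: 9.12
ee_pos: [0.4719, -0.4001, 0.0028]
ee_rot: [2.159, 2.275, -0.0]
wrist_force: [0.8, 0.2, 6.8]
opening: 0.736
```

>>> apply_moves(
  increments=[
    [[0,0,0],[0,0,0],0.65],
    [[0,0,-0.01],[0,0,0],0.65],
    [[0,0,-0.03],[0,0,0],0.65],
    [[0,0,-0.06],[0,0,0],0.65],
    [[0,0,-0.1],[0,0,0],0.65],
    [[0,0,-0.1],[0,0,0],0.65],
    [[0,0,-0.1],[0,0,0],0.65],
  ],
  force=20,
)

```text
t: 9.7
ee_pos: [0.4722, -0.4003, 0.1045]
ee_rot: [2.157, 2.273, -0.0]
wrist_force: [0.1, 1.0, -0.7]
opening: 0.736
```

Run:
```python
from k import *
st()
d=grab('scene');cv2.imwrite('pics/s4.png',cv2.resize(d['color'][220:360,120:320],None,fx=4,fy=4))
```

```text
t 9.7 p [ 0.4722 -0.4003  0.1045] z [ 0.006 -0.006 -1.   ] y [0.999 0.053 0.005] j [-0.79  0.29  1.39  0.    1.46 -0.85] F [ 0.1  1.  -0.7] T [ 0.01  0.04 -0.01] op 0.736
```

View pics/s4.png

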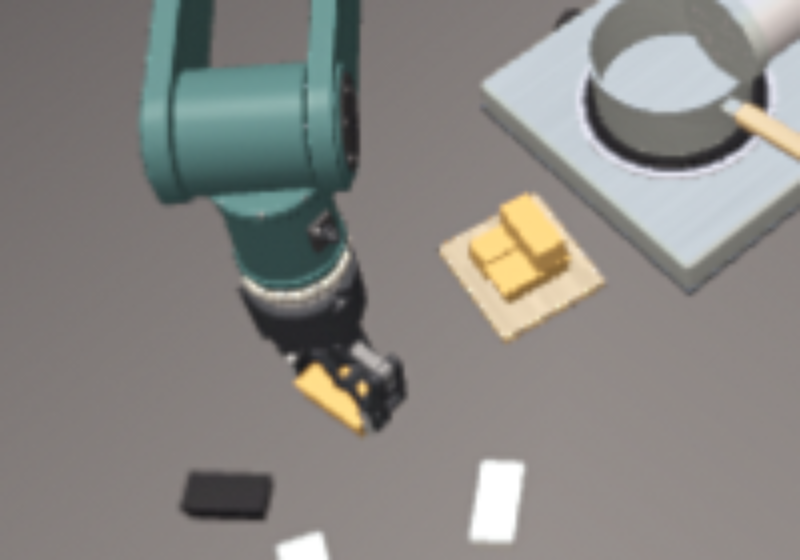

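The crop shows the ingot held level in the jaws at (330,395), with the stack and pan untouched. A +6.8 N reading at the grasp suggests the tips reached the bench, so I measure where the tips are relative to the ingot.

Run:
```python
from k import *
st()
d=grab('scene');st();s=state();P=cloud(d);X,Y,Z=P[...,0],P[...,1],P[...,2]
H,S,V=cv2.split(cv2.cvtColor(d['color'],cv2.COLOR_BGR2HSV))
near=(abs(X-.472)<.06)&(abs(Y+.4)<.06)&(Z>.05)
yel=near&(S>90)&(H>12)&(H<35)&(Z<.16)
v,u=np.nonzero(yel);print('yellow n',len(v),'z',np.percentile(Z[yel],[0,3,25,50,90,100]).round(4))
for sg in(1,-1):
    q=near&~yel&(abs(X-.472-sg*.042)<.02)&(abs(Y+.4)<.018)
    print(sg,q.sum(),'dark z',np.sort(Z[q])[:10].round(4))
# ingot side face fit
rr=P[yel];print('x',rr[:,0].min().round(4),rr[:,0].max().round(4),'y',rr[:,1].min().round(4),rr[:,1].max().round(4))
for lo in np.arange(u.min(),u.max()+1,2):
    w=u==lo; i=v[w].argmax(); vv=v[w][i]; print(lo,vv,P[vv,lo].round(4),end=' | ')
```

```text
t 9.75 p [ 0.4709 -0.3991  0.1016] z [ 0.002 -0.002 -1.   ] y [0.999 0.053 0.002] j [-0.79  0.29  1.39  0.    1.46 -0.85] F [ 0.1 -0.2 -1. ] T [-0.02  0.01 -0.05] op 0.737
t 9.8 p [ 0.4701 -0.3982  0.0995] z [-0.001  0.001 -1.   ] y [ 0.999  0.053 -0.001] j [-0.79  0.29  1.4   0.    1.46 -0.85] F [-0.5  0.2 -0.7] T [-0.03 -0.03  0.02] op 0.735
yellow n 132 z [0.0994 0.1017 0.1173 0.1205 0.1251 0.1586]
1 1045 dark z [0.1039 0.1096 0.1099 0.1107 0.1137 0.1177 0.1179 0.1207 0.1209 0.121 ]
-1 145 dark z [0.1218 0.1222 0.1251 0.1256 0.1258 0.1303 0.1306 0.135  0.1352 0.1353]
x 0.4371 0.5067 y -0.4149 -0.3831
194 315 [ 0.4416 -0.4132  0.1209] | 196 318 [ 0.4428 -0.4111  0.1024] | 198 319 [ 0.4529 -0.411   0.1075] | 200 321 [ 0.4584 -0.4099  0.1004] | 202 322 [ 0.4706 -0.411   0.1094] | 204 324 [ 0.4759 -0.4097  0.102 ] | 206 325 [ 0.4854 -0.4095  0.1063] | 208 327 [ 0.4916 -0.4086  0.1005] | 210 328 [ 0.5031 -0.4095  0.1087] |
```

Run:
```python
from k import *
st();print(inc([.4286,-.2058,.10],tool(-105.4,0)))
```

```text
t 9.8 p [ 0.4701 -0.3982  0.0995] z [-0.001  0.001 -1.   ] y [ 0.999  0.053 -0.001] j [-0.79  0.29  1.4   0.    1.46 -0.85] F [-0.5  0.2 -0.7] T [-0.03 -0.03  0.02] op 0.735
([0.1943, -0.0313, -0.0003], [-0.001, -0.0008, 0.3214])
```

>>> apply_moves(
  increments=[
    [[0.03,-0.005,-0.005],[0,0,0.05],0.65],
    [[0.06,-0.01,-0.01],[0,0,0.1],0.65],
    [[0.09,-0.015,-0.01],[0,0,0.15],0.65],
    [[0.12,-0.02,-0.01],[0,0,0.2],0.65],
    [[0.15,-0.025,-0.01],[0,0,0.25],0.65],
    [[0.18,-0.029,-0.005],[0,0,0.3],0.65],
    [[0.1943,-0.0313,0],[0,0,0.3214],0.65],
    [[0.1943,-0.0313,0],[0,0,0.3214],0.65],
  ],
)

```text
t: 10.47
ee_pos: [0.4262, -0.2019, 0.0963]
ee_rot: [-2.49, -1.902, 0.003]
wrist_force: [-0.9, 0.5, -1.5]
opening: 0.736
```

>>> apply_moves(
  increments=[
    [[0,0,0],[0,0,0],0.65],
    [[0,0,0],[0,0,0],0.65],
    [[0,0,0],[0,0,0],0.65],
    [[0,0,0],[0,0,0],0.65],
  ],
)

```text
t: 10.8
ee_pos: [0.429, -0.207, 0.0995]
ee_rot: [-2.499, -1.902, 0.0]
wrist_force: [-0.2, -0.2, 0.1]
opening: 0.735
```

Run:
```python
from k import *
st();print(inc([.4286,-.2058,.055],tool(-105.4,0)))
```

```text
t 10.8 p [ 0.429  -0.207   0.0995] z [-0.001  0.001 -1.   ] y [ 0.964 -0.267 -0.001] j [-0.57 -0.01  1.74  0.    1.42 -0.3 ] F [-0.2 -0.2  0.1] T [ 0.03 -0.02 -0.04] op 0.735
([0.0011, -0.0007, 0.0445], [-0.001, -0.0004, -0.0011])
```

>>> apply_moves(
  increments=[
    [[0.0005,-0.0007,0.015],[0,0,0],0.65],
    [[0.0005,-0.0007,0.03],[0,0,0],0.65],
    [[0.0005,-0.0007,0.041],[0,0,0],0.65],
    [[0.0005,-0.0007,0.041],[0,0,0],0.65],
    [[0.0005,-0.0007,0.041],[0,0,0],0.65],
    [[0.0005,-0.0007,0.041],[0,0,0],0.65],
    [[0.0005,-0.0007,0.041],[0,0,0],0.65],
  ],
)

```text
t: 11.38
ee_pos: [0.4289, -0.2058, 0.0595]
ee_rot: [2.499, 1.903, 0.001]
wrist_force: [0.7, 0.2, -1.2]
opening: 0.735
```

Run:
```python
from k import *
st()
d=grab('scene');cv2.imwrite('pics/s5.png',cv2.resize(d['color'][240:320,200:300],None,fx=7,fy=7,interpolation=cv2.INTER_CUBIC))
P=cloud(d);X,Y,Z=P[...,0],P[...,1],P[...,2]
H,S,V=cv2.split(cv2.cvtColor(d['color'],cv2.COLOR_BGR2HSV))
yel=(abs(X-.43)<.06)&(abs(Y+.19)<.06)&(S>80)&(H>12)&(H<35)
b=np.array([.432,-.1895]);uy=np.array([.266,.964]);ux=np.array([.964,-.266])
for lo,hi in((.02,.034),(.034,.048),(.05,.057),(.066,.09)):
    q=yel&(Z>lo)&(Z<hi);xy=P[q][:,:2]-b
    if len(xy): print(lo,hi,len(xy),'x',np.percentile(xy@ux,[2,98]).round(4),'y',np.percentile(xy@uy,[2,50,98]).round(4))
```

```text
t 11.38 p [ 0.4289 -0.2058  0.0595] z [ 0.001 -0.    -1.   ] y [ 0.964 -0.266  0.001] j [-0.57  0.02  1.79  0.    1.33 -0.3 ] F [ 0.7  0.2 -1.2] T [ 0.   -0.04 -0.05] op 0.735
0.02 0.034 101 x [-0.0292  0.0344] y [-0.0308 -0.0206  0.0279]
0.034 0.048 52 x [-0.0159  0.0363] y [-0.0308  0.0071  0.0303]
0.05 0.057 30 x [-0.024   0.0318] y [0.0031 0.023  0.0301]
0.066 0.09 75 x [-0.0299  0.0456] y [-0.0314 -0.0245 -0.005 ]
```

View pics/s5.png

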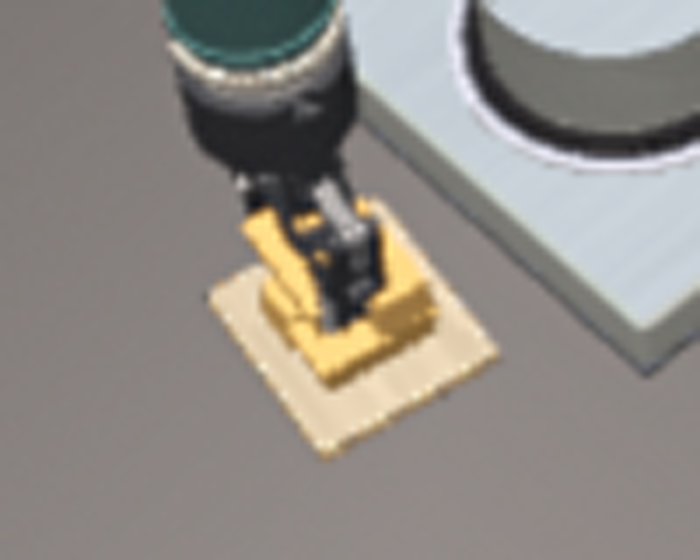

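The crop shows the ingot held over the empty half at (285,265), parallel to top_a with a visible gap. Depth gives its far edge 31 mm to −y (expected 32.5). Now I lower it gently.

>>> apply_moves(
  increments=[
    [[-0.0007,0,0.008],[0,0,0],0.65],
    [[-0.0007,0,0.016],[0,0,0],0.65],
    [[-0.0007,0,0.021],[0,0,0],0.65],
    [[-0.0007,0,0.023],[0,0,0],0.65],
    [[-0.0007,0,0.024],[0,0,0],0.65],
    [[-0.0007,0,0.024],[0,0,0],0.65],
    [[-0.0007,0,0.024],[0,0,0],0.65],
    [[-0.0007,0,0.024],[0,0,0],0.65],
  ],
)

```text
t: 12.1
ee_pos: [0.4278, -0.2058, 0.0348]
ee_rot: [-2.498, -1.903, 0.001]
wrist_force: [-2.4, 1.5, 5.3]
opening: 0.732
```

>>> apply_moves(
  increments=[
    [[0,0,0],[0,0,0],0.65],
    [[0,0,0],[0,0,0],0.65],
    [[0,0,0.0005],[0,0,0],0.65],
    [[0,0,0.001],[0,0,0],0.65],
    [[0,0,0.001],[0,0,0],0.65],
    [[0,0,0.001],[0,0,0],0.65],
  ],
)

```text
t: 12.6
ee_pos: [0.4279, -0.2059, 0.0347]
ee_rot: [-2.498, -1.903, 0.001]
wrist_force: [-4.8, 2.1, 10.8]
opening: 0.736
```

Contact is at TCP z 34.8 mm. On the bench the grasp was at 2.8 mm, so the ingot is exactly 32 mm up, resting on the lower layer. I relieve the force, then release.

>>> apply_moves(
  increments=[
    [[0,0,-0.001],[0,0,0],0.65],
    [[0,0,-0.002],[0,0,0],0.65],
    [[0,0,-0.002],[0,0,0],0.65],
    [[0,0,-0.002],[0,0,0],0.65],
    [[0,0,-0.002],[0,0,0],0.65],
  ],
)

```text
t: 13.02
ee_pos: [0.4278, -0.2058, 0.035]
ee_rot: [-2.498, -1.903, 0.001]
wrist_force: [-0.2, 0.2, -1.2]
opening: 0.734
```

>>> apply_moves(
  increments=[
    [[0,0,0],[0,0,0],0.76],
    [[0,0,0],[0,0,0],0.8],
    [[0,0,0],[0,0,0],0.85],
    [[0,0,0],[0,0,0],0.9],
    [[0,0,0],[0,0,0],0.95],
    [[0,0,0],[0,0,0],0.95],
  ],
)

```text
t: 13.52
ee_pos: [0.428, -0.206, 0.0355]
ee_rot: [-2.498, -1.903, 0.0]
wrist_force: [0.3, -0.2, -0.8]
opening: 0.949
```

>>> apply_moves(
  increments=[
    [[0,0,-0.005],[0,0,0],0.95],
    [[0,0,-0.015],[0,0,0],0.95],
    [[0,0,-0.03],[0,0,0],0.95],
    [[0,0,-0.06],[0,0,0],0.95],
    [[0,0,-0.09],[0,0,0],0.95],
    [[0,0,-0.12],[0,0,0],0.95],
    [[0,0,-0.15],[0,0,0],0.95],
  ],
)

```text
t: 14.1
ee_pos: [0.4281, -0.206, 0.1881]
ee_rot: [2.499, 1.904, 0.001]
wrist_force: [0.2, -0.9, -0.1]
opening: 0.949
```

>>> apply_moves(
  increments=[
    [[-0.04,0,-0.02],[0,0,0],0.95],
    [[-0.08,0,-0.04],[0,0,0],0.95],
    [[-0.12,0,-0.04],[0,0,0],0.95],
    [[-0.16,0,-0.04],[0,0,0],0.95],
    [[-0.2,0,-0.04],[0,0,0],0.95],
    [[-0.22,0,-0.04],[0,0,0],0.95],
    [[-0.22,0,-0.04],[0,0,0],0.95],
  ],
)

```text
t: 14.68
ee_pos: [0.3678, -0.4223, 0.2257]
ee_rot: [-2.504, -1.897, 0.003]
wrist_force: [0.1, 0.3, 0.8]
opening: 0.95
```

Run:
```python
from pan import *
st();d=pan()
b=np.array([.432,-.1895]);uy=np.array([.266,.964]);ux=np.array([.964,-.266])
ims=[]
for n in("top","scene"):
    d=grab(n);P=cloud(d);X,Y,Z=P[...,0],P[...,1],P[...,2]
    H,S,V=cv2.split(cv2.cvtColor(d['color'],cv2.COLOR_BGR2HSV))
    q=(abs(X-.43)<.06)&(abs(Y+.19)<.06)&(abs(Z-.054)<.005)&(S>60)&(H>12)&(H<35);xy=(P[q][:,:2]-b)@np.c_[ux,uy]
    for nm,k in(('ingot',xy[:,1]<0),('top_a',xy[:,1]>0)):
        w=xy[k];r=cv2.minAreaRect((w*1000).astype(np.float32));print(n,nm,k.sum(),np.round(r[0],1),np.round(r[1],1),round(r[2],1))
    print('top z',np.median(P[q][xy[:,1]<-.005][:,2]).round(4),np.median(P[q][xy[:,1]>.005][:,2]).round(4))
    c=d['color'][285:360,270:425] if n=='top' else d['color'][200:310,200:350]
    ims.append(cv2.resize(c,(780,int(780*c.shape[0]/c.shape[1])) if n=='top' else (290,213),interpolation=cv2.INTER_CUBIC))
c=cv2.resize(d['color'][215:312,215:345],(390,290),interpolation=cv2.INTER_CUBIC)
out=np.zeros((600,780,3),np.uint8);t=cv2.resize(ims[0],(620,300));out[:300,:620]=t;out[305:595,:390]=c;cv2.imwrite('pics/f.png',out)
```

```text
t 14.68 p [ 0.3678 -0.4223  0.2257] z [-0.002 -0.001 -1.   ] y [ 0.963 -0.271 -0.001] j [-0.95  0.11  1.36 -0.    1.67 -0.68] F [0.1 0.3 0.8] T [0.02 0.03 0.04] op 0.95
top rim [ 0.4462 -0.0086] 250
  handle n 216 yaw -6.9 mean [ 0.5739 -0.0228  0.1371] yaw from ctr -6.35 from ring -7.4
scene rim [ 0.4475 -0.0078] 128
  handle n 173 yaw -5.68 mean [ 0.5937 -0.0262  0.14  ] yaw from ctr -7.17 from ring -7.72
top ingot 258 [  0.8 -15.7] [30.6 64.4] 89.4
top top_a 225 [ 0.6 16.1] [31.8 59.7] 89.9
top z 0.0545 0.0543
scene ingot 151 [  1.4 -15.8] [67.4 31.6] 0.0
scene top_a 129 [ 2.4 15.4] [30.4 64. ] 89.5
top z 0.0537 0.0533
```

View pics/f.png

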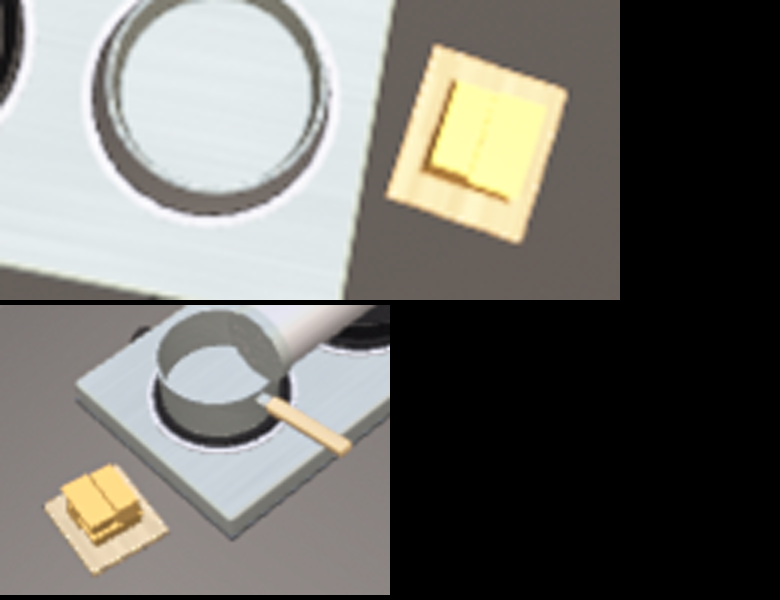

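The picture shows the ingot flush beside top_a (top crop at (525,140)), level and parallel, and the pan with its handle straight back. One more check on how well the pan is centred, using the same fit before and after.

Run:
```python
from k import *
import pickle
from scipy.optimize import least_squares
ring=np.array([.4576,.1035])-.11*np.array([.1167,.9932]);print('ring',ring)
for n in("top","scene"):
  for lab,d in(('before',pickle.load(open(n+'0.pkl','rb'))),('after',grab(n))):
    P=cloud(d);X,Y,Z=P[...,0],P[...,1],P[...,2];r=np.hypot(X-.4445,Y+.006);o=[]
    for q,R0 in(((r<.09)&(r>.055)&(Z>.126)&(Z<.139),.0685),((r<.064)&(Z>.064)&(Z<.076)&(cv2.cvtColor(d['color'],cv2.COLOR_BGR2GRAY)>0),None)):
        c=P[q][:,:2]
        if R0:
            f=least_squares(lambda p:np.hypot(c[:,0]-p[0],c[:,1]-p[1])-R0,[.4445,-.006],loss='soft_l1',f_scale=.002).x;o.append(f.round(4))
    m=((r<.09)&(Z>.105)&(Z<.145)).astype(np.uint8)
    # hull of visible rim pixels, rayed to the rim plane
    v,u=np.nonzero((r<.078)&(Z>.122)&(Z<.145))
    w=ray(d,np.c_[u,v],.133)[:,:2];h=cv2.minEnclosingCircle((w*1000).astype(np.float32))
    # hotplate-coloured ring hole: dark ring outer edge at z=.068
    print(n,lab,'rim fit',o[0],'enclosing',np.round(h[0],1),round(h[1],1))
    q=(r>.074)&(r<.084)&(abs(Z-.068)<.003); c=P[q][:,:2]
    print('   ring pts',len(c))
  # bystanders shift: depth/colour change mask
  a=pickle.load(open(n+'0.pkl','rb'))['color'];g=cv2.absdiff(a,d['color']).max(2)>60
  g=cv2.morphologyEx(g.astype(np.uint8),cv2.MORPH_OPEN,np.ones((2,2)))
  k,_,s,c=cv2.connectedComponentsWithStats(g);print('  changed',[(c[i].round().astype(int).tolist(),int(s[i,4])) for i in range(1,k) if s[i,4]>12])
```

```text
ring [ 0.444763 -0.005752]
top before rim fit [ 0.4418 -0.0072] enclosing [441.2  -9.7] 72.4
   ring pts 233
top after rim fit [ 0.4461 -0.0087] enclosing [448.5  -9.3] 72.0
   ring pts 209
  changed [([335, 251], 161), ([337, 284], 20), ([344, 296], 14), ([467, 313], 317), ([545, 307], 62), ([516, 341], 1815), ([516, 315], 40), ([576, 337], 643), ([367, 321], 66), ([379, 326], 26), ([319, 333], 43), ([543, 345], 79), ([47, 376], 4047), ([545, 342], 14), ([526, 387], 1065), ([556, 389], 952), ([514, 366], 36), ([501, 371], 67), ([420, 398], 54), ([281, 406], 25), ([471, 408], 15), ([464, 415], 33), ([503, 414], 13), ([394, 455], 2641), ([79, 440], 401), ([30, 451], 685), ([263, 447], 895), ([296, 450], 256), ([321, 450], 159), ([324, 465], 301), ([291, 470], 218), ([233, 466], 16)]
scene before rim fit [ 0.444  -0.0059] enclosing [442.6 -12. ] 75.5
   ring pts 94
scene after rim fit [ 0.4479 -0.0074] enclosing [450.7  -9.7] 74.8
   ring pts 69
  changed [([167, 13], 150), ([314, 39], 2991), ([173, 30], 267), ([228, 34], 776), ([155, 45], 60), ([173, 89], 2887), ([218, 56], 410), ([224, 97], 1494), ([158, 70], 15), ([335, 84], 579), ([318, 98], 23), ([199, 123], 253), ([240, 168], 1141), ([186, 143], 113), ([155, 151], 98), ([171, 157], 50), ([130, 180], 1015), ([215, 163], 73), ([152, 167], 21), ([159, 211], 1149), ([197, 176], 47), ([203, 192], 106), ([152, 198], 18), ([119, 219], 19), ([263, 248], 48), ([161, 260], 349), ([307, 249], 55), ([243, 254], 75), ([329, 262], 30), ([241, 275], 22), ([173, 284], 114), ([250, 289], 18), ([212, 335], 215)]
```

```bash
python3 -c "
from h import *
print(finish_job(), state()['t'])"
```

```text
the job is handed in; nothing more can be done
the job is handed in; nothing more can be done
```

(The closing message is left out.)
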